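# Fit the burger press's loose handle and park the press on its mat

### The job

The wooden handle has come off the burger press. Take it from the drying block, set its tapered shank into the press's socket and press or tap it straight down, firmly but with no more than 25 N, until it wedges tight; then lift the whole press well clear of the worktop by that handle alone and stand it, released and with the handle still upright and tight in it, well on the round cork mat. Leave the other utensils and the things around standing as they are, and keep the fingers off the metal press itself.

Things in the scene. Friction and masses are not known exactly. Their poses are not given: they have to be found in the camera images.
- handle: The press's turned pale-wood handle, 148 mm long, 90 g, standing shank down in one of the drying block's three holes (which one varies), its collar on the block. Origin: small lower end of the shank; z points to the domed top. From there: round tapered shank to 56 mm (16 mm wide at the tip, 25 at the top), 38 mm wide collar to 70 mm, plain cylinder 28 mm wide to 134 mm, dome to 148 mm.
- grip (a point): Middle of the handle's plain cylindrical grip (28 mm in diameter), on its axis, 106 mm above the shank's small end. Axes as the handle's.
- shank_tip (a point): Centre of the small end of the handle's shank. Axes as the handle's.
- head: The burger press without handle: dark cast-metal disc, 120 mm wide, 12 mm thick, with three low webs and in its middle an upright hollow round boss, 44 to 50 mm wide, rim 66 mm above the underside. Loose, about 0.53 kg. Origin: middle of the underside, z up. In the boss is a tapered steel socket matching the shank; the handle, pressed in, is held by friction alone.
- socket_mouth (a point): Centre of the boss's rim, 36 mm wide. The socket inside narrows from 20 mm. Sockets wear: the shank's tip first bites 16 to 40 mm above the press's underside, not known beforehand, then goes 0.5 to 2 mm deeper as resistance rises steeply (some 10 N per mm: go slowly); the collar stays above the rim. 12 to 18 N downward is right; a shank just dropped in pulls out again; over 25 N is too much.
- mat: Round cork mat, 160 mm in diameter, 8 mm thick, fixed on the worktop. Origin: middle of its underside. The press's disc must end wholly on it.
- worktop: The kitchen worktop; its top is at height 0. (Origin below its middle.)
- block: Drying block of darker wood, fixed: 62 mm (its x) by 215 mm (its y) by 60 mm high, with three round 28 mm upright holes in a row along its y, at -75, 0 and +75 mm. Origin: middle of its underside.
- pestle: Small wooden pestle with a ball-like head on a thin stem, 142 mm long, standing in another hole of the block. Origin: its lower end. Leave it.
- dipper: Wooden honey dipper with a grooved head on a thin stem, 139 mm long, standing in another hole of the block. Origin: its lower end. Leave it.
- spice_c: Spice jar with a dark cap, 41 mm in diameter, 105 mm high, standing behind the work. Origin: middle of its underside. Leave it.
- cup: Small cup turned upside down, with a checked band, 66 mm wide, 53 mm high, standing behind the work. Origin: middle of its underside. Leave it.

How it is judged:
By the outcome, as a careful person would: the job done as asked, in the order asked, and still so for the second after the job is handed in, with the robot touching nothing.
It also fails if it takes over 61 s, if anything falls off the work surface, if the arm or the gripper's body presses on something with over 40 N, if the wrist force passes 120 N, or if a joint passes its speed limit or range.

### The arm

A 6-joint arm with a two-finger parallel gripper is mounted at the origin on a cart in front of the work surface, level with it; the furniture and walls round the work are solid. World frame = base frame: x ahead of the robot, y to its left, z up, the work surface at z = 0. Lengths are in m, angles in rad, forces in N, time in s.
With the tool pointing down it reaches from about 0.3 to 0.875 m from the base axis. Payload 6.4 kg.
Tool frame: the origin (TCP) lies midway between the tips of the shut fingers; the grasp point (between the pads) lies ctrl.grip_point_offset behind it (ctrl.grip_point_offset is the distance from the TCP to the grasp point, in m); z points along the fingers, y is the direction in which the jaws open and shut (so a half turn about z gives the same grasp; the last joint's range is limited). The gripper opens to 85 mm and grips with 20 to 120 N. Pads are 22 mm wide; open, the fingers measure 114 mm over their backs; the gripper's body (76 mm by 85 mm) begins 54 mm behind the grasp point. The pads swing forward as they close: fully open they stand 13 mm farther back than shut.
Start: joints at [1.092, 0.181, 1.607, -0, 1.354, -0.206], TCP at [0.155, 0.554, 0.198] pointing down, gripper open.
Joint ranges: [-2.99, 2.99], [-0.89, 2.07], [0.3, 2.58], [-1.14, 4.28], [0, 2.63], [-3.12, 3.12]. Speed limits (rad/s): [2.57, 2.57, 3.01, 3.14, 3.14, 3.14].

### API

Orientations are given as a unit quaternion [w, x, y, z].
In Python, from bench import ctrl, viewer gives the robot as it stands.
- The arm moves only by the shell command python3 -m handwheel 'ROWS' [OPENING]. ROWS is JSON, a list of rows, each an object with "travel": the shift along the tool's x, y, z as a fraction of full scale, a list of three; "dr": the turn, a rotation vector about the tool's x, y, z as a fraction of full scale, a list of three. A call has 1 to 20 rows; each row shifts and turns the pose as measured when the row begins, along the tool's axes as they then stand; what a row does not reach is not made up. Full scale, the value 1, is 150 mm for a shift and 30 degrees for a turn. A row lasts 1/12 s, in which the tool goes at most 41.7 mm and 7.16 degrees, less where a joint would pass 70% of its speed; a pose out of reach is approached as far as the arm can. A call with a number of a shift or a turn outside -1 to 1 is refused whole. A call with a gripper value outside its range is refused whole. OPENING is the opening, from -1 (shut) to 1 (fully open), set as the call begins (- or left out, the last holds). The fingers move at their own pace and stop on an object; the grip force is fixed at half the most. Time passes only in rows, so rows that do not move let the fingers close. It gives the time, the measured TCP pose, the force and the opening at its end, in the units of the state.
- ctrl.get_obs(): the state, without advancing time (a new reading comes with each control period).
- viewer.camera(name): name is "side" or "top"; returns the picture (400x640x3 uint8, red, green, blue); there is no depth.
- viewer.get_calibration(name): a dict with "camera_matrix" (3x3 intrinsics, pixels), "R" (3x3) and "t" (3): a world point X has camera coordinates R X + t. Camera axes: x right, y down, z forward; pixel columns grow to the right and rows downward; lengths in m; the calibration is good to about 2 mm. A picture is of the moment at which its call begins. get_calibration takes no time and is no camera call.
- ctrl.hand_in(): hands the job in, once; it reports no verdict.
The state is a dict: "time_s": time; "q": joint angles; "dq": joint speeds; "joint_efforts": joint torques, N m; "eef_pos": TCP position; "eef_rot": TCP orientation; "wrist_force": force on the tool from outside, world axes, zero at the start; "torque": the same for the moment, N m; "opening": opening from 0.0 (shut) to 1.0 (fully open).
Only numpy, scipy, OpenCV 4.12 (cv2) and the standard library are available. Lean on these libraries where they do the work, as an engineer would, in place of code of your own. Each camera call takes 0.05 s, during which the arm holds its last target. There are 200 camera calls.

## Working session

There is one attempt and no reset: what is moved stays moved. The work goes in short steps, Python scripts to look and compute and a shell command to move; the robot and the scene stay as the last step left them, time stands still between calls to the robot, and variables do not carry over. Pictures are saved under pics/ and viewed, about 8 in all and at most 12, crops included, and the job is handed in when it is done.

```bash
mkdir -p pics; ls
python3 - <<'E'
from bench import ctrl, viewer
import cv2,json
for n in("side","top"):
    cv2.imwrite(f"pics/{n}0.png",viewer.camera(n)[:,:,::-1])
    c=viewer.get_calibration(n); print(n,{k:v.tolist() if hasattr(v,'tolist') else v for k,v in c.items()})
print(ctrl.get_obs(), ctrl.grip_point_offset)
E
```

```text
pics
side {'camera_matrix': [[374.35654810089335, 0.0, 314.1211334583428], [0.0, 374.35654810089335, 200.816513031269], [0.0, 0.0, 1.0]], 'R': [[-0.9341207589305172, -0.3559798360609145, 0.026396288623954316], [-0.2012955415832372, 0.46425937914612425, -0.8625214975950257], [0.29478553674457286, -0.811012691141698, -0.5053314774811821]], 't': [0.5568142614319037, 0.17263323246900564, 0.8686564147335242]}
top {'camera_matrix': [[482.23588222378714, 0.0, 315.5751420114408], [0.0, 482.23588222378714, 206.59767026152343], [0.0, 0.0, 1.0]], 'R': [[-0.019291375094722066, -0.9996209249361672, -0.019643046523286984], [-0.9938770511491093, 0.021310973960576973, -0.1084170170591417], [0.10879453132444362, 0.01743125981141045, -0.9939114151348106]], 't': [0.07415521249263152, 0.5856549476405412, 1.3791013796410543]}
{'time_s': 0.1, 'q': array([ 1.09170413e+00,  1.81468874e-01,  1.60791397e+00, -2.65688039e-05,
        1.35375417e+00, -2.06355074e-01]), 'dq': array([-4.34761806e-04, -1.91265673e-03, -3.97345369e-03, -1.50300755e-04,
        1.43786975e-05,  4.21580898e-06]), 'joint_efforts': array([ 2.90672997e-04, -4.45884240e+01, -3.52236235e+01, -2.63866923e-04,
        4.29852502e-03,  6.50537595e-05]), 'eef_pos': array([0.15465667, 0.55325346, 0.19757019]), 'eef_rot': array([-2.47276489e-04,  1.35943411e-01,  9.90716303e-01, -7.31627744e-04]), 'wrist_force': array([ 0.05085611, -0.04808027, -0.13581621]), 'torque': array([-0.02256908, -0.00799009,  0.00176213]), 'opening': 0.998303701661702} 0.0187
```

View pics/side0.png

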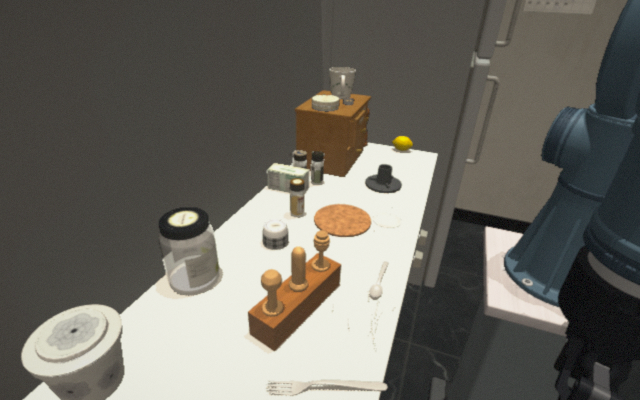

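View pics/top0.png

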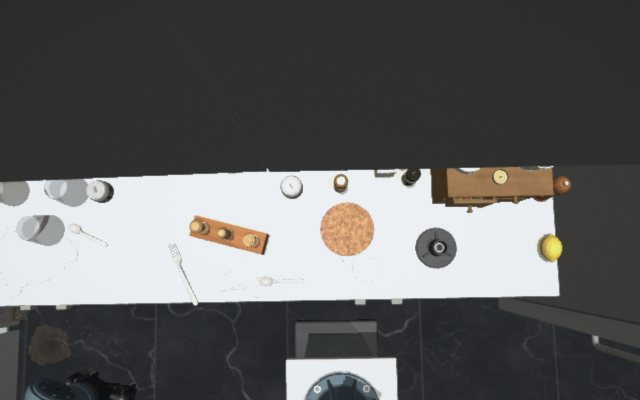

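Handle is in the block's middle hole (side ~(298,268), top ~(224,233)). The press is at top ~(437,247) and the mat at ~(347,229). Next I enlarge both views.

Run:
```python
import cv2,numpy as np
t=cv2.imread("pics/top0.png"); s=cv2.imread("pics/side0.png")
def crop(im,x,y,w,h,k): 
    c=cv2.resize(im[y:y+h,x:x+w],None,fx=k,fy=k,interpolation=cv2.INTER_CUBIC)
    for i in range(0,w,10): cv2.line(c,(i*k,0),(i*k,6 if i%50 else 14),(0,255,0),1)
    for i in range(0,h,10): cv2.line(c,(0,i*k),(6 if i%50 else 14,i*k),(0,255,0),1)
    return c
a=crop(t,180,200,100,70,4); b=crop(t,390,210,100,70,4)
c=crop(s,240,225,110,130,4)[:, :400]; d=crop(s,350,150,100,70,4)
top=np.hstack([a,b]); 
d2=np.zeros((c.shape[0]-0,400,3),np.uint8); d2[:280]=d
e=np.vstack([top,np.hstack([c,d2])[:320]])
cv2.imwrite("pics/crop1.png",e); print(e.shape)
```

```text
(600, 800, 3)
```

View pics/crop1.png

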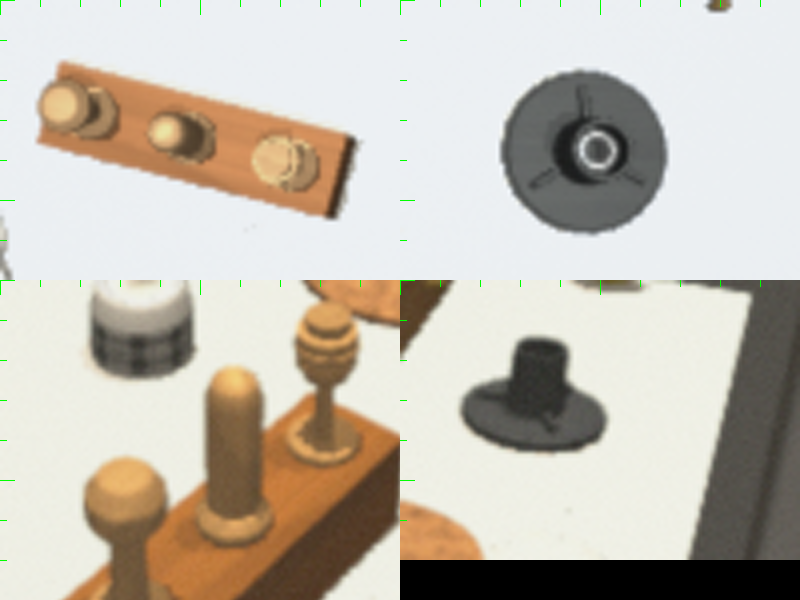

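```bash
cat > h.py <<'E'
import numpy as np, cv2
from bench import ctrl, viewer
from scipy.spatial.transform import Rotation as Ro
C={n:viewer.get_calibration(n) for n in("side","top")}
def ray(n,uv):
    c=C[n];R,t=np.array(c["R"]),np.array(c["t"])
    return -R.T@t, R.T@np.linalg.solve(np.array(c["camera_matrix"]),[*uv,1.])
def plane(n,uv,z):
    o,d=ray(n,uv); return o+d*(z-o[2])/d[2]
def tri(a,b):
    A=[];B=[]
    for n,uv in(("top",a),("side",b)):
        o,d=ray(n,uv); d/=np.linalg.norm(d); P=np.eye(3)-np.outer(d,d); A.append(P);B.append(P@o)
    return np.linalg.lstsq(np.vstack(A),np.hstack(B),rcond=None)[0]
def proj(n,X):
    c=C[n]; p=np.array(c["camera_matrix"])@(np.array(c["R"])@X+np.array(c["t"])); return p[:2]/p[2]
def tool(target,yawvec=None):
    """needed shift in tool axes (fraction) to bring TCP to target; turn to have tool z down and y along yawvec"""
    o=ctrl.get_obs(); w=o["eef_rot"]; R=Ro.from_quat([w[1],w[2],w[3],w[0]])
    s=R.inv().apply(np.array(target)-o["eef_pos"])/0.150
    y=R.as_matrix()[:,1] if yawvec is None else np.array(yawvec,float)
    y=np.array([y[0],y[1],0]);y/=np.linalg.norm(y)
    if y@R.as_matrix()[:,1]<0:y=-y
    z=np.array([0,0,-1.]);G=Ro.from_matrix(np.c_[np.cross(y,z),y,z])
    print("pos",o["eef_pos"].round(4),"t",round(o["time_s"],2),"F",np.round(o["wrist_force"],1),"open",round(o["opening"],3),"q",o["q"].round(2))
    print("shift frac",s.round(3),"turn frac",((R.inv()*G).as_rotvec()/np.radians(30)).round(3))
E
python3 - <<'E'
from h import *
p=lambda *a:print(*[x.round(4) if hasattr(x,'round') else x for x in a])
p("dome c",tri((222.5,233.5),(298.75,254)),plane("top",(222.5,233.5),.138),plane("side",(298.75,254),.138))
cor=[plane("top",u,.06) for u in((195,215.5),(189.5,235.5),(265.75,234.2),(261.5,253.3))]
p("block",*cor,np.mean(cor,0)); v=cor[2]+cor[3]-cor[0]-cor[1];p(np.linalg.norm(v)/2,v/np.linalg.norm(v),np.linalg.norm(cor[0]-cor[1]),np.linalg.norm(cor[2]-cor[3]))
p("rim",tri((439.5,247.75),(385.25,166.75)),plane("top",(439.5,247.75),.066),plane("side",(385.25,166.75),.066))
p("disc",plane("top",(436.1,247.9),.012),plane("side",(383.25,183.5),.012))
t=cv2.imread("pics/top0.png");hsv=cv2.cvtColor(t,cv2.COLOR_BGR2HSV)
m=cv2.inRange(hsv,(3,80,60),(25,255,255));m[:,:310]=0;m[:,385:]=0;m[:198]=0
e=cv2.fitEllipse(cv2.findNonZero(cv2.morphologyEx(m,2,np.ones((3,3)))-0)) ; c=max(cv2.findContours(cv2.morphologyEx(m,2,np.ones((3,3))),0,1)[0],key=cv2.contourArea);e=cv2.fitEllipse(c)
p("mat",e,plane("top",e[0],.008))
tool((0,0,0))
E
```

```text
dome c [0.5093 0.3141 0.1356] [0.5078 0.3132 0.138 ] [0.5095 0.3172 0.138 ]
block [0.5657 0.4093 0.06  ] [0.5085 0.4247 0.06  ] [0.5078 0.2057 0.06  ] [0.4536 0.2182 0.06  ] [0.5089 0.3145 0.06  ]
0.2127 [-0.2652 -0.9642  0.    ] 0.0593 0.0555
rim [ 0.4606 -0.285   0.0659] [ 0.4593 -0.2852  0.066 ] [ 0.4619 -0.2846  0.066 ]
disc [ 0.4601 -0.288   0.012 ] [ 0.4592 -0.2719  0.012 ]
mat ((346.8288269042969, 228.84104919433594), (51.79219055175781, 52.127227783203125), 124.91497802734375) [ 0.5215 -0.0286  0.008 ]
pos [0.1547 0.5533 0.1976] t 0.1 F [ 0.1 -0.  -0.1] open 0.998 q [ 1.09  0.18  1.61 -0.    1.35 -0.21]
shift frac [-1.000e-03 -3.828e+00  1.323e+00] turn frac [-0.003 -0.001 -0.   ]
```

Run:
```python
from h import *
tool((.509,.3145,.20),(.964,-.265,0))
```

```text
pos [0.1547 0.5533 0.1976] t 0.1 F [ 0.1 -0.  -0.1] open 0.998 q [ 1.09  0.18  1.61 -0.    1.35 -0.21]
shift frac [-2.704 -0.897 -0.016] turn frac [-3.000e-03  2.000e-03  2.991e+00]
```

```bash
python3 -m handwheel '[{"travel":[-0.2,-0.068,0],"dr":[0,0,0]},{"travel":[-0.2,-0.068,0],"dr":[0,0,0]},{"travel":[-0.2,-0.068,0],"dr":[0,0,0]},{"travel":[-0.2,-0.068,0],"dr":[0,0,0]},{"travel":[-0.2,-0.068,0],"dr":[0,0,0]},{"travel":[-0.2,-0.068,0],"dr":[0,0,0]},{"travel":[-0.2,-0.068,0],"dr":[0,0,0]},{"travel":[-0.2,-0.068,0],"dr":[0,0,0]},{"travel":[-0.2,-0.068,0],"dr":[0,0,0]},{"travel":[-0.2,-0.068,0],"dr":[0,0,0]},{"travel":[-0.2,-0.068,0],"dr":[0,0,0]},{"travel":[-0.2,-0.068,0],"dr":[0,0,0]},{"travel":[-0.2,-0.068,0],"dr":[0,0,0]},{"travel":[0,0,0],"dr":[0,0,0]},{"travel":[0,0,0],"dr":[0,0,0]}]' 1 | tail -c 600
python3 -c "
from h import *
tool((.509,.3145,.20),(.964,-.265,0))"
```

```text
time_s: 1.35
eef_pos: [0.5054, 0.3073, 0.1893]
eef_rot: [-0.005, 0.133, 0.991, -0.005]
wrist_force: [0.6, 0.7, -0.4]
opening: 0.998
pos [0.5054 0.3073 0.1893] t 1.35 F [ 0.6  0.7 -0.4] open 0.998 q [ 0.35  0.24  1.56 -0.    1.36 -0.95]
shift frac [-0.01   0.052 -0.072] turn frac [-0.003 -0.028 -2.999]
```

```bash
python3 -m handwheel '[{"travel":[0,0,0],"dr":[0,0,0.2]},{"travel":[0,0,0],"dr":[0,0,0.2]},{"travel":[0,0,0],"dr":[0,0,0.2]},{"travel":[0,0,0],"dr":[0,0,0.2]},{"travel":[0,0,0],"dr":[0,0,0.2]},{"travel":[0,0,0],"dr":[0,0,0.2]},{"travel":[0,0,0],"dr":[0,0,0.2]},{"travel":[0,0,0],"dr":[0,0,0.2]},{"travel":[0,0,0],"dr":[0,0,0.2]},{"travel":[0,0,0],"dr":[0,0,0.2]},{"travel":[0,0,0],"dr":[0,0,0.2]},{"travel":[0,0,0],"dr":[0,0,0.2]},{"travel":[0,0,0],"dr":[0,0,0.2]},{"travel":[0,0,0],"dr":[0,0,0.2]},{"travel":[0,0,0],"dr":[0,0,0.2]},{"travel":[0,0,0],"dr":[0,0,0]},{"travel":[0,0,0],"dr":[0,0,0]}]' | tail -c 600
python3 -c "
from h import *
tool((.509,.3145,.20),(.964,-.265,0))"
```

```text
time_s: 2.77
eef_pos: [0.4867, 0.317, 0.1828]
eef_rot: [-0.003, 0.813, 0.582, -0.014]
wrist_force: [-0.4, -0.3, -0.3]
opening: 1.004
pos [0.4867 0.317  0.1828] t 2.77 F [-0.4 -0.3 -0.3] open 1.004 q [ 0.37  0.23  1.58 -0.    1.36  0.7 ]
shift frac [ 0.03   0.143 -0.119] turn frac [-0.043  0.036 -0.115]
```

```bash
python3 -m handwheel '[{"travel":[0.015,0.07,-0.05],"dr":[-0.04,0.035,-0.11]},{"travel":[0.015,0.07,-0.05],"dr":[0,0,0]},{"travel":[0,0,0],"dr":[0,0,0]}]' | tail -c 600
python3 -c "
from h import *
tool((.509,.3145,.15),(.964,-.265,0))"
```

```text
time_s: 3.02
eef_pos: [0.5062, 0.3166, 0.1968]
eef_rot: [-0.001, 0.791, 0.611, -0.001]
wrist_force: [0.0, -1.0, -0.9]
opening: 1.0
pos [0.5062 0.3166 0.1968] t 3.02 F [ 0.  -1.  -0.9] open 1.0 q [0.36 0.23 1.55 0.   1.36 0.61]
shift frac [-0.008  0.022  0.312] turn frac [-0.006  0.002  0.025]
```

```bash
python3 -m handwheel '[{"travel":[-0.008,0.022,0.1],"dr":[0,0,0]},{"travel":[0,0,0.1],"dr":[0,0,0]},{"travel":[0,0,0.1],"dr":[0,0,0]},{"travel":[0,0,0.1],"dr":[0,0,0]},{"travel":[0,0,0],"dr":[0,0,0]}]' | tail -c 600
python3 -c "
from h import *
tool((.509,.3145,.095),(.964,-.265,0))
cv2.imwrite('pics/c2.png',cv2.resize(np.hstack([viewer.camera('side')[200:350,230:380,::-1],viewer.camera('top')[170:320,160:310,::-1]]),None,fx=2.6,fy=2.6,interpolation=cv2.INTER_CUBIC))"
```

```text
time_s: 3.43
eef_pos: [0.5071, 0.3163, 0.1352]
eef_rot: [-0.001, 0.787, 0.616, -0.0]
wrist_force: [0.2, -0.8, -0.8]
opening: 1.002
pos [0.5071 0.3163 0.1352] t 3.43 F [ 0.2 -0.8 -0.8] open 1.002 q [0.36 0.29 1.6  0.   1.25 0.6 ]
shift frac [-0.009  0.015  0.268] turn frac [-0.004 -0.001  0.049]
```

View pics/c2.png

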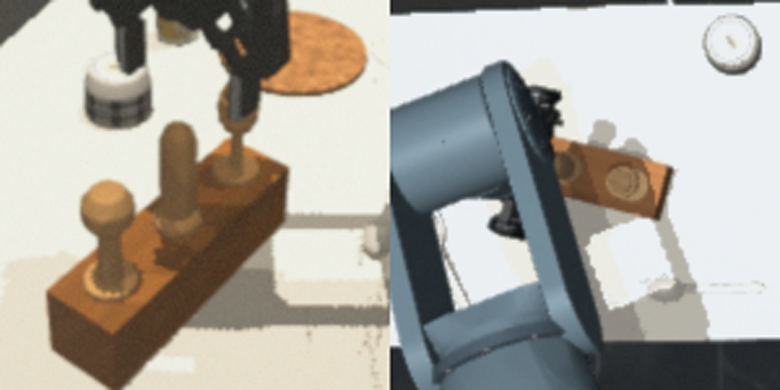

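```bash
python3 -c "
from h import *
print(ray('side',(0,0))[0],ray('top',(0,0))[0])
o=ctrl.get_obs();w=o['eef_rot'];R=Ro.from_quat([w[1],w[2],w[3],w[0]]).as_matrix();print(R.round(3))
for X in (o['eef_pos'],o['eef_pos']+[0,0,.013],o['eef_pos']+R@[0,.045,-.013],o['eef_pos']+R@[0,-.045,-.013],[.5092,.3145,.152]):
  print(((proj('side',X)-[230,200])*2.6).round(), ((proj('top',X)-[160,170])*2.6+[390,0]).round())
"
```

```text
[0.29881471 0.82255943 0.57316147] [0.43346088 0.03760675 1.4356562 ]
[[ 0.241  0.971  0.002]
 [ 0.971 -0.241  0.002]
 [ 0.003  0.001 -1.   ]]
[180. 140.] [549. 164.]
[180. 126.] [546. 163.]
[130. 103.] [557. 121.]
[233. 150.] [536. 206.]
[181. 123.] [548. 163.]
```

```bash
python3 -c "
from h import *
im=viewer.camera('side')[190:300,240:370,::-1]
c=cv2.resize(im,None,fx=5,fy=5,interpolation=cv2.INTER_CUBIC).copy()
o=ctrl.get_obs();w=o['eef_rot'];R=Ro.from_quat([w[1],w[2],w[3],w[0]]).as_matrix()
for X,k in ((o['eef_pos'],(0,0,255)),(o['eef_pos']+R@[0,.0425,-.013],(0,255,0)),(o['eef_pos']+R@[0,-.0425,-.013],(0,255,0))):
  p=((proj('side',X)-[240,190])*5).astype(int).tolist(); cv2.drawMarker(c,p,k,0,12,1)
cv2.imwrite('pics/c3.png',c)"
```

```text
(no output)
```

View pics/c3.png

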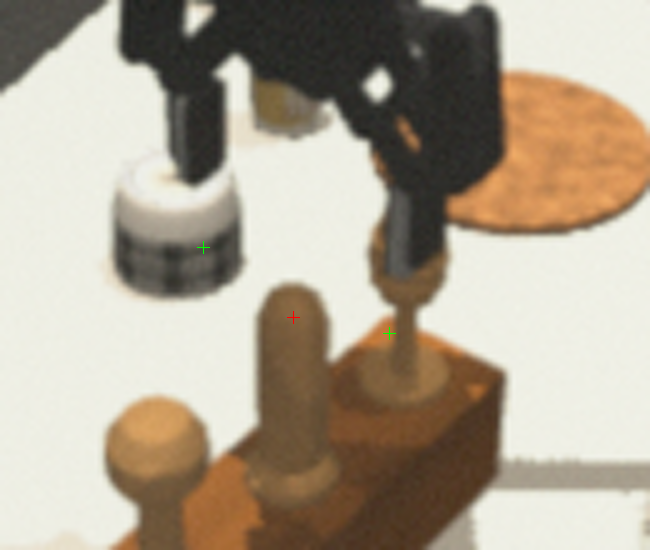

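Image shows the open fingertips ~12 px above the predicted spot in the side view, i.e. fingers still above the handle's top. I'll descend to the nominal grasp height and look again before closing.

```bash
python3 -m handwheel '[{"travel":[-0.009,0.015,0.08],"dr":[0,0,0.049]},{"travel":[0,0,0.09],"dr":[0,0,0]},{"travel":[0,0,0.08],"dr":[0,0,0]},{"travel":[0,0,0],"dr":[0,0,0]}]' | tail -c 600
python3 -c "
from h import *
tool((.509,.3145,.095),(.964,-.265,0))
im=viewer.camera('side')[190:300,240:370,::-1]
c=cv2.resize(im,None,fx=5,fy=5,interpolation=cv2.INTER_CUBIC).copy()
o=ctrl.get_obs();w=o['eef_rot'];R=Ro.from_quat([w[1],w[2],w[3],w[0]]).as_matrix()
for X,k in ((o['eef_pos'],(0,0,255)),(o['eef_pos']+R@[0,.05,-.013],(0,255,0)),(o['eef_pos']+R@[0,-.05,-.013],(0,255,0))):
  p=((proj('side',X)-[240,190])*5).astype(int).tolist(); cv2.drawMarker(c,p,k,0,12,1)
cv2.imwrite('pics/c4.png',c)"
```

```text
time_s: 3.92
eef_pos: [0.515, 0.3166, 0.1039]
eef_rot: [0.001, 0.796, 0.605, 0.007]
wrist_force: [-0.2, -0.7, 0.7]
opening: 1.0
pos [0.515  0.3166 0.1039] t 3.92 F [-0.2 -0.7  0.7] open 1.0 q [0.35 0.33 1.62 0.   1.17 0.63]
shift frac [-0.025 -0.036  0.058] turn frac [ 0.02  -0.018 -0.007]
```

View pics/c4.png

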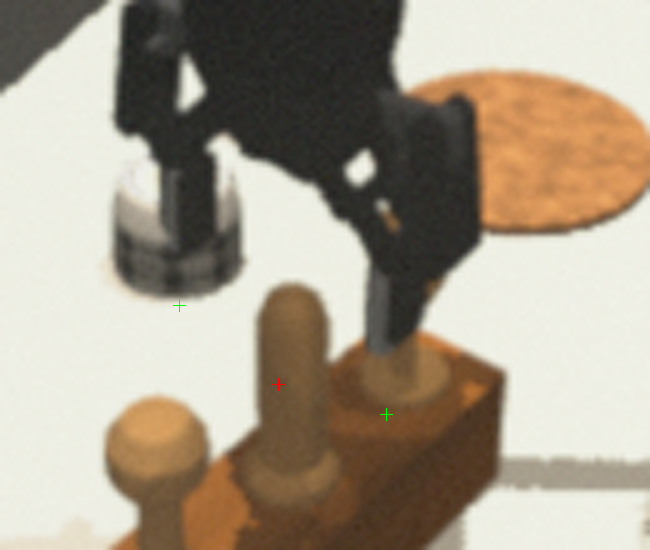

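```bash
python3 -m handwheel '[{"travel":[-0.025,-0.036,0.04],"dr":[0.02,-0.018,0]},{"travel":[0,0,0.03],"dr":[0,0,0]},{"travel":[0,0,0.0],"dr":[0,0,0]}]' | tail -c 600
python3 -c "
from h import *
tool((.509,.3145,.088),(.964,-.265,0))
c=viewer.camera('top')[170:300,160:320,::-1]
c=cv2.resize(c,None,fx=5,fy=5,interpolation=cv2.INTER_CUBIC).copy()
o=ctrl.get_obs();w=o['eef_rot'];R=Ro.from_quat([w[1],w[2],w[3],w[0]]).as_matrix()
for z in (-.013,-.1):
 for y in (.05,-.05):
  p=((proj('top',o['eef_pos']+R@[0,y,z])-[160,170])*5).astype(int).tolist(); cv2.drawMarker(c,p,(0,255,0),0,12,1)
cv2.imwrite('pics/c5.png',c[:600])"
```

```text
time_s: 4.22
eef_pos: [0.5099, 0.3148, 0.0948]
eef_rot: [0.0, 0.797, 0.605, 0.001]
wrist_force: [-0.2, -0.6, -0.7]
opening: 1.001
pos [0.5099 0.3148 0.0948] t 4.22 F [-0.2 -0.6 -0.7] open 1.001 q [ 0.36  0.34  1.63 -0.    1.17  0.63]
shift frac [-0.003 -0.005  0.045] turn frac [ 0.003 -0.002 -0.008]
```

View pics/c5.png

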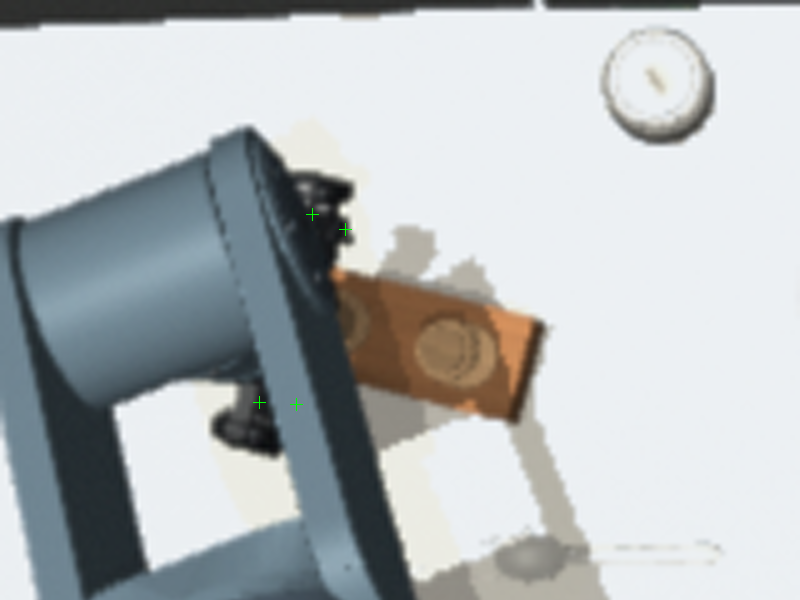

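Top view: the knuckles straddle the handle along the intended jaw direction, so the horizontal position is good. Lower ~9 mm and close.

```bash
python3 -m handwheel '[{"travel":[0,-0.005,0.03],"dr":[0,0,0]},{"travel":[0,0,0.03],"dr":[0,0,0]},{"travel":[0,0,0.0],"dr":[0,0,0]}]' | tail -c 600
python3 -m handwheel '[{"travel":[0,0,0],"dr":[0,0,0]},{"travel":[0,0,0],"dr":[0,0,0]},{"travel":[0,0,-0.003],"dr":[0,0,0]},{"travel":[0,0,-0.003],"dr":[0,0,0]},{"travel":[0,0,-0.003],"dr":[0,0,0]},{"travel":[0,0,-0.003],"dr":[0,0,0]},{"travel":[0,0,-0.003],"dr":[0,0,0]},{"travel":[0,0,-0.003],"dr":[0,0,0]},{"travel":[0,0,-0.003],"dr":[0,0,0]},{"travel":[0,0,-0.003],"dr":[0,0,0]}]' -1| tail -c 600
python3 -c "
from h import *
tool((.509,.3145,.088),(.964,-.265,0))
im=viewer.camera('side')[190:300,240:370,::-1]
c=cv2.resize(im,None,fx=5,fy=5,interpolation=cv2.INTER_CUBIC).copy()
o=ctrl.get_obs()
for X,k in ((o['eef_pos'],(0,0,255)),(o['eef_pos']+[0,0,.0187],(0,255,0)),([.5095,.3155,.074],(255,0,0))):
  p=((proj('side',X)-[240,190])*5).astype(int).tolist(); cv2.drawMarker(c,p,k,0,12,1)
cv2.imwrite('pics/c6.png',c)"
```

```text
time_s: 4.52
eef_pos: [0.5098, 0.3154, 0.0863]
eef_rot: [0.001, 0.797, 0.605, 0.002]
wrist_force: [0.1, -0.6, 0.4]
opening: 1.005
time_s: 5.35
eef_pos: [0.5099, 0.3154, 0.0903]
eef_rot: [0.001, 0.797, 0.605, 0.002]
wrist_force: [0.9, 0.0, -0.2]
opening: 0.303
pos [0.5099 0.3154 0.0903] t 5.35 F [ 0.9  0.  -0.2] open 0.303 q [ 0.36  0.35  1.63 -0.    1.16  0.63]
shift frac [-0.007 -0.004  0.015] turn frac [ 0.006 -0.004 -0.008]
```

View pics/c6.png

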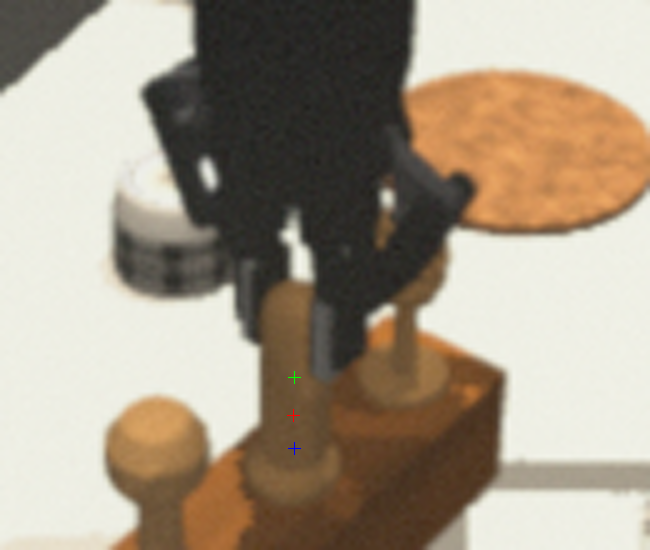

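Seen: the fingertips (mean ≈(290,358) in the crop) sit ~24 mm higher on the handle than the reported TCP implies (marker at v=415). So pads catch only the top of the cylinder. I regrasp ~20 mm lower.

```bash
python3 -m handwheel '[{"travel":[0,0,-0.003],"dr":[0,0,0]},{"travel":[0,0,-0.003],"dr":[0,0,0]},{"travel":[0,0,-0.003],"dr":[0,0,0]},{"travel":[0,0,-0.003],"dr":[0,0,0]},{"travel":[0,-0.004,0.03],"dr":[0,0,0]},{"travel":[0,0,0.035],"dr":[0,0,0]},{"travel":[0,0,0.035],"dr":[0,0,0]},{"travel":[0,0,0.03],"dr":[0,0,0]},{"travel":[0,0,-0.003],"dr":[0,0,0]}]' 0.2| tail -c 600
python3 -c "
from h import *
tool((.5099,.3152,.071),(.964,-.265,0))"
```

```text
time_s: 6.15
eef_pos: [0.5096, 0.3158, 0.0717]
eef_rot: [0.001, 0.797, 0.605, 0.002]
wrist_force: [0.2, -0.1, -0.8]
opening: 0.6
pos [0.5096 0.3158 0.0717] t 6.15 F [ 0.2 -0.1 -0.8] open 0.6 q [ 0.36  0.37  1.65 -0.    1.12  0.63]
shift frac [-0.003  0.003  0.005] turn frac [ 0.007 -0.005 -0.008]
```

```bash
python3 -m handwheel '[{"travel":[0,0,-0.003],"dr":[0,0,0]},{"travel":[0,0,-0.003],"dr":[0,0,0]},{"travel":[0,0,-0.003],"dr":[0,0,0]},{"travel":[0,0,-0.003],"dr":[0,0,0]},{"travel":[0,0,-0.003],"dr":[0,0,0]},{"travel":[0,0,-0.003],"dr":[0,0,0]},{"travel":[0,0,-0.003],"dr":[0,0,0]},{"travel":[0,0,-0.003],"dr":[0,0,0]}]' -1| tail -c 600
python3 -m handwheel '[{"travel":[0,0,-0.04],"dr":[0,0,0]},{"travel":[0,0,-0.06],"dr":[0,0,0]},{"travel":[0,0,-0.06],"dr":[0,0,0]}]'| tail -c 600
python3 -c "
from h import *
tool((.5096,.3155,.240),(.964,-.265,0))"
```

```text
time_s: 6.82
eef_pos: [0.5092, 0.3155, 0.0749]
eef_rot: [0.001, 0.796, 0.605, 0.002]
wrist_force: [-0.1, 0.8, -0.8]
opening: 0.312
time_s: 7.07
eef_pos: [0.5075, 0.3149, 0.0986]
eef_rot: [-0.0, 0.797, 0.605, -0.0]
wrist_force: [-0.1, -0.0, -0.6]
opening: 0.314
pos [0.5075 0.3149 0.0986] t 7.07 F [-0.1 -0.  -0.6] open 0.314 q [ 0.36  0.33  1.63 -0.    1.18  0.63]
shift frac [ 0.007  0.012 -0.943] turn frac [-0.001  0.001 -0.008]
```

```bash
python3 -m handwheel '[{"travel":[0.002,0.004,-0.12],"dr":[0,0,0]},{"travel":[0.002,0.004,-0.12],"dr":[0,0,0]},{"travel":[0.002,0.004,-0.12],"dr":[0,0,0]},{"travel":[0,0,-0.12],"dr":[0,0,0]},{"travel":[0,0,-0.12],"dr":[0,0,0]},{"travel":[0,0,-0.12],"dr":[0,0,0]},{"travel":[0,0,-0.12],"dr":[0,0,0]},{"travel":[0,0,-0.12],"dr":[0,0,0]},{"travel":[0,0,0],"dr":[0,0,0]}]'| tail -c 600
python3 -c "
from h import *
tool((.4605,-.285,.240))
cv2.imwrite('pics/c7.png',cv2.resize(viewer.camera('side')[120:350,200:400,::-1],None,fx=2.6,fy=2.6,interpolation=cv2.INTER_CUBIC))"
```

```text
time_s: 7.82
eef_pos: [0.5107, 0.3159, 0.2617]
eef_rot: [0.002, 0.796, 0.605, 0.005]
wrist_force: [0.1, -0.3, 0.3]
opening: 0.316
pos [0.5107 0.3159 0.2617] t 7.82 F [ 0.1 -0.3  0.3] open 0.316 q [ 0.36  0.18  1.47 -0.    1.47  0.63]
shift frac [-3.949  0.753  0.128] turn frac [ 0.016 -0.011  0.   ]
```

View pics/c7.png

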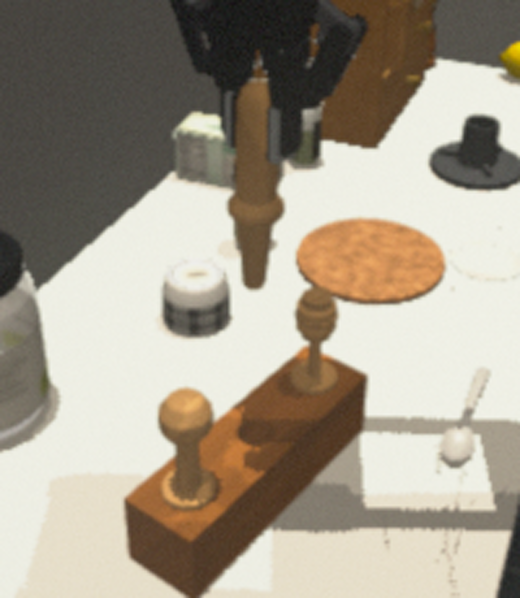

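```bash
python3 -c "
from h import *
o=ctrl.get_obs()
print('tip pred',proj('side',o['eef_pos']-[0,0,.0709]),'seen 297.3 230.8')
print('cabinet base',plane('side',(345,175),0),plane('top',(432,205),0),'top',plane('top',(447,197),.2),'knob',plane('top',(470,210),.1))
print(plane('top',(341,182),.1),plane('top',(412,176),.1))
"
python3 -m handwheel '[{"travel":[-0.08,0.015,0],"dr":[0.016,-0.011,0]},{"travel":[-0.16,0.03,0],"dr":[0,0,0]},{"travel":[-0.18,0.034,0],"dr":[0,0,0]},{"travel":[-0.18,0.034,0],"dr":[0,0,0]},{"travel":[-0.18,0.034,0],"dr":[0,0,0]},{"travel":[-0.18,0.034,0],"dr":[0,0,0]},{"travel":[-0.18,0.034,0],"dr":[0,0,0]},{"travel":[-0.18,0.034,0],"dr":[0,0,0]},{"travel":[-0.18,0.034,0],"dr":[0,0,0]},{"travel":[-0.18,0.034,0],"dr":[0,0,0]},{"travel":[-0.15,0.028,0],"dr":[0,0,0]},{"travel":[-0.1,0.02,0],"dr":[0,0,0]},{"travel":[0,0,0],"dr":[0,0,0]},{"travel":[0,0,0],"dr":[0,0,0]}]'| tail -c 600
python3 -c "
from h import *
tool((.4605,-.285,.240))"
```

```text
tip pred [298.87339109 230.83193126] seen 297.3 230.8
cabinet base [ 0.59802969 -0.30444622  0.        ] [ 0.58795666 -0.28449369  0.        ] top [ 0.58628113 -0.27892259  0.2       ] knob [ 0.56103271 -0.36607086  0.1       ]
[ 0.6473899  -0.01147533  0.1       ] [ 0.65989572 -0.21012477  0.1       ]
time_s: 9.03
eef_pos: [0.4683, 0.0011, 0.2399]
eef_rot: [-0.011, 0.796, 0.605, -0.017]
wrist_force: [-0.3, 0.2, -1.7]
opening: 0.316
pos [0.4683 0.0011 0.2399] t 9.03 F [-0.3  0.2 -1.7] open 0.316 q [-0.24 -0.07  1.78 -0.01  1.46  0.03]
shift frac [-1.851  0.462  0.007] turn frac [-0.073  0.026  0.   ]
```

```bash
python3 -m handwheel '[{"travel":[-0.08,0.02,0],"dr":[-0.073,0.026,0]},{"travel":[-0.16,0.04,0],"dr":[0,0,0]},{"travel":[-0.18,0.045,0],"dr":[0,0,0]},{"travel":[-0.18,0.045,-0.005],"dr":[0,0,0]},{"travel":[-0.18,0.045,-0.005],"dr":[0,0,0]},{"travel":[-0.18,0.045,-0.005],"dr":[0,0,0]},{"travel":[-0.18,0.045,-0.005],"dr":[0,0,0]},{"travel":[-0.18,0.045,0],"dr":[0,0,0]},{"travel":[-0.15,0.04,0],"dr":[0,0,0]},{"travel":[-0.1,0.02,0],"dr":[0,0,0]},{"travel":[-0.05,0.01,0],"dr":[0,0,0]},{"travel":[0,0,0],"dr":[0,0,0]},{"travel":[0,0,0],"dr":[0,0,0]}]'| tail -c 600
python3 -c "
from h import *
tool((.4605,-.285,.200))"
```

```text
time_s: 10.12
eef_pos: [0.4574, -0.2468, 0.2306]
eef_rot: [-0.01, 0.792, 0.61, -0.001]
wrist_force: [0.4, 0.6, -1.2]
opening: 0.311
pos [ 0.4574 -0.2468  0.2306] t 10.12 F [ 0.4  0.6 -1.2] open 0.311 q [-0.72  0.05  1.69  0.    1.43 -0.47]
shift frac [-0.243  0.089  0.2  ] turn frac [-0.034 -0.021 -0.   ]
```

```bash
python3 -m handwheel '[{"travel":[-0.08,0.03,0.05],"dr":[-0.034,-0.021,0]},{"travel":[-0.08,0.03,0.05],"dr":[0,0,0]},{"travel":[-0.08,0.03,0.05],"dr":[0,0,0]},{"travel":[0,0,0],"dr":[0,0,0]},{"travel":[0,0,-0.003],"dr":[0,0,0]}]'| tail -c 600
python3 -c "
from h import *
tool((.4605,-.285,.160))
s=viewer.camera('side')[100:200,320:450,::-1];t=viewer.camera('top')[190:290,380:510,::-1]
cv2.imwrite('pics/c8.png',cv2.resize(np.vstack([s,t]),None,fx=3,fy=3,interpolation=cv2.INTER_CUBIC))"
```

```text
time_s: 10.53
eef_pos: [0.4626, -0.2813, 0.2062]
eef_rot: [-0.001, 0.79, 0.613, 0.001]
wrist_force: [-0.3, -0.5, -0.3]
opening: 0.316
pos [ 0.4626 -0.2813  0.2062] t 10.53 F [-0.3 -0.5 -0.3] open 0.316 q [-0.77  0.1   1.68  0.    1.36 -0.52]
shift frac [-0.028 -0.007  0.308] turn frac [-0.003 -0.006 -0.   ]
```

View pics/c8.png

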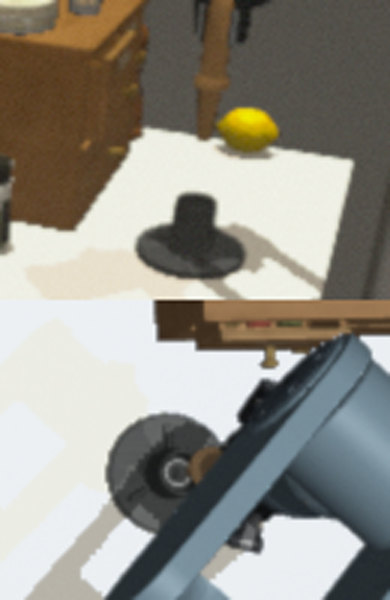

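```bash
python3 -c "
from h import *
print('tip side at z .1353',plane('side',(388.3,145.7),.1353), 'pred px',proj('side',[.4626,-.2813,.1353]), proj('top',[.4626,-.2813,.1353]))"
python3 -m handwheel '[{"travel":[-0.024,-0.006,0.07],"dr":[0,0,0]},{"travel":[0,0,0.08],"dr":[0,0,0]},{"travel":[0,0,0.08],"dr":[0,0,0]},{"travel":[0,0,0.03],"dr":[0,0,0]},{"travel":[0,0,-0.003],"dr":[0,0,0]}]'| tail -c 600
python3 -c "
from h import *
tool((.4605,-.285,.120))"
```

```text
tip side at z .1353 [ 0.46231915 -0.29218887  0.1353    ] pred px [387.52701548 146.89260462] [444.07916682 245.93157188]
time_s: 11.05
eef_pos: [0.4611, -0.2837, 0.1649]
eef_rot: [-0.001, 0.79, 0.613, 0.001]
wrist_force: [0.8, 0.7, 0.3]
opening: 0.308
pos [ 0.4611 -0.2837  0.1649] t 11.05 F [0.8 0.7 0.3] open 0.308 q [-0.77  0.14  1.73  0.    1.28 -0.52]
shift frac [-0.01  -0.002  0.299] turn frac [ 0.    -0.004  0.   ]
```

```bash
python3 -m handwheel '[{"travel":[-0.01,-0.002,0.06],"dr":[0,0,0]},{"travel":[0,0,0.06],"dr":[0,0,0]},{"travel":[0,0,0.06],"dr":[0,0,0]},{"travel":[0,0,0.05],"dr":[0,0,0]},{"travel":[0,0,0.0],"dr":[0,0,0]},{"travel":[0,0,-0.003],"dr":[0,0,0]}]'| tail -c 600
python3 -c "
from h import *
tool((.4605,-.285,.110))"
```

```text
time_s: 11.55
eef_pos: [0.4601, -0.2847, 0.1267]
eef_rot: [-0.001, 0.79, 0.613, 0.001]
wrist_force: [-0.2, -0.5, -0.8]
opening: 0.309
pos [ 0.4601 -0.2847  0.1267] t 11.55 F [-0.2 -0.5 -0.8] open 0.309 q [-0.78  0.18  1.76  0.    1.2  -0.53]
shift frac [-0.001  0.003  0.111] turn frac [-0.001 -0.005 -0.   ]
```

```bash
for i in 1; do :; done; python3 -m handwheel '[{"travel":[0,0,0.01],"dr":[0,0,0]},{"travel":[0,0,0.01],"dr":[0,0,0]},{"travel":[0,0,0.01],"dr":[0,0,0]},{"travel":[0,0,0.01],"dr":[0,0,0]}]'
python3 -m handwheel '[{"travel":[0,0,0.006],"dr":[0,0,0]},{"travel":[0,0,0.006],"dr":[0,0,0]},{"travel":[0,0,0.006],"dr":[0,0,0]}]'
python3 -m handwheel '[{"travel":[0,0,0.004],"dr":[0,0,0]},{"travel":[0,0,0.004],"dr":[0,0,0]}]'
```

```text
time_s: 11.88
eef_pos: [0.4609, -0.2854, 0.1215]
eef_rot: [0.0, 0.79, 0.613, 0.001]
wrist_force: [-1.0, -1.2, -1.1]
opening: 0.308
time_s: 12.13
eef_pos: [0.4612, -0.2857, 0.119]
eef_rot: [0.001, 0.79, 0.613, 0.001]
wrist_force: [-0.3, -0.2, -0.1]
opening: 0.312
time_s: 12.3
eef_pos: [0.4613, -0.2857, 0.1178]
eef_rot: [0.001, 0.79, 0.613, 0.001]
wrist_force: [0.5, 0.4, -0.7]
opening: 0.312
```

```bash
cat > ok.py <<'E'
import sys
from bench import ctrl
o=ctrl.get_obs(); f=o["wrist_force"][2]
print(round(o["time_s"],2),o["eef_pos"].round(4),o["wrist_force"].round(1)); sys.exit(abs(f)>float(sys.argv[1]))
E
H="python3 -m handwheel"; K="python3 ok.py 3"
$H '[{"travel":[0,0,0.005],"dr":[0,0,0]},{"travel":[0,0,0.005],"dr":[0,0,0]}]' >o && $K &&
$H '[{"travel":[0,0,0.005],"dr":[0,0,0]},{"travel":[0,0,0.005],"dr":[0,0,0]}]' >o && $K &&
$H '[{"travel":[0,0,0.005],"dr":[0,0,0]},{"travel":[0,0,0.005],"dr":[0,0,0]}]' >o && $K &&
$H '[{"travel":[0,0,0.005],"dr":[0,0,0]},{"travel":[0,0,0.005],"dr":[0,0,0]}]' >o && $K &&
$H '[{"travel":[0,0,0.005],"dr":[0,0,0]},{"travel":[0,0,0.005],"dr":[0,0,0]}]' >o && $K &&
$H '[{"travel":[0,0,0.005],"dr":[0,0,0]},{"travel":[0,0,0.005],"dr":[0,0,0]}]' >o && $K &&
$H '[{"travel":[0,0,0.005],"dr":[0,0,0]},{"travel":[0,0,0.005],"dr":[0,0,0]}]' >o && $K &&
$H '[{"travel":[0,0,0.005],"dr":[0,0,0]},{"travel":[0,0,0.005],"dr":[0,0,0]}]' >o && $K &&
$H '[{"travel":[0,0,0.005],"dr":[0,0,0]},{"travel":[0,0,0.005],"dr":[0,0,0]}]' >o && $K &&
$H '[{"travel":[0,0,0.005],"dr":[0,0,0]},{"travel":[0,0,0.005],"dr":[0,0,0]}]' >o && $K
```

```text
12.47 [ 0.4613 -0.2858  0.1163] [ 0.6  0.6 -1.3]False
```

```bash
sed -i 's/sys.exit(\(.*\))$/sys.exit(int(\1))/' ok.py
H="python3 -m handwheel"; K="python3 ok.py 3"
$H '[{"travel":[0,0,0.005],"dr":[0,0,0]},{"travel":[0,0,0.005],"dr":[0,0,0]}]' >o && $K &&
$H '[{"travel":[0,0,0.005],"dr":[0,0,0]},{"travel":[0,0,0.005],"dr":[0,0,0]}]' >o && $K &&
$H '[{"travel":[0,0,0.005],"dr":[0,0,0]},{"travel":[0,0,0.005],"dr":[0,0,0]}]' >o && $K &&
$H '[{"travel":[0,0,0.005],"dr":[0,0,0]},{"travel":[0,0,0.005],"dr":[0,0,0]}]' >o && $K &&
$H '[{"travel":[0,0,0.005],"dr":[0,0,0]},{"travel":[0,0,0.005],"dr":[0,0,0]}]' >o && $K &&
$H '[{"travel":[0,0,0.005],"dr":[0,0,0]},{"travel":[0,0,0.005],"dr":[0,0,0]}]' >o && $K &&
$H '[{"travel":[0,0,0.005],"dr":[0,0,0]},{"travel":[0,0,0.005],"dr":[0,0,0]}]' >o && $K &&
$H '[{"travel":[0,0,0.005],"dr":[0,0,0]},{"travel":[0,0,0.005],"dr":[0,0,0]}]' >o && $K &&
$H '[{"travel":[0,0,0.005],"dr":[0,0,0]},{"travel":[0,0,0.005],"dr":[0,0,0]}]' >o && $K &&
$H '[{"travel":[0,0,0.005],"dr":[0,0,0]},{"travel":[0,0,0.005],"dr":[0,0,0]}]' >o && $K
```

```text
12.63 [ 0.4614 -0.2858  0.1146] [-0.6  0.1 -1.4]
12.8 [ 0.4613 -0.2857  0.113 ] [ 0.5 -0.3 -0.5]
12.97 [ 0.4614 -0.2858  0.1113] [ 0.5  0.5 -0.6]
13.13 [ 0.4616 -0.2861  0.1099] [ 0.1  0.8 -0.6]
13.3 [ 0.4619 -0.2864  0.1085] [ 0.8 -0.9 -0.3]
13.47 [ 0.4619 -0.2866  0.1069] [-0.6 -1.  -0. ]
13.63 [ 0.462  -0.2867  0.1053] [ 0.4 -0.6  0.6]
13.8 [ 0.462  -0.2868  0.1036] [-0.2 -0.8  0. ]
13.97 [ 0.462  -0.2868  0.102 ] [ 0.4 -0.3 -0.6]
14.13 [ 0.462  -0.287   0.1004] [-0.1 -1.  -0.7]
```

```bash
H="python3 -m handwheel"; K="python3 ok.py 3"
$H '[{"travel":[0.008,-0.009,0.005],"dr":[0,0,0]},{"travel":[0,0,0.005],"dr":[0,0,0]}]' >o && $K &&
$H '[{"travel":[0,0,0.005],"dr":[0,0,0]},{"travel":[0,0,0.005],"dr":[0,0,0]}]' >o && $K &&
$H '[{"travel":[0,0,0.005],"dr":[0,0,0]},{"travel":[0,0,0.005],"dr":[0,0,0]}]' >o && $K &&
$H '[{"travel":[0,0,0.005],"dr":[0,0,0]},{"travel":[0,0,0.005],"dr":[0,0,0]}]' >o && $K &&
$H '[{"travel":[0,0,0.005],"dr":[0,0,0]},{"travel":[0,0,0.005],"dr":[0,0,0]}]' >o && $K &&
$H '[{"travel":[0,0,0.005],"dr":[0,0,0]},{"travel":[0,0,0.005],"dr":[0,0,0]}]' >o && $K &&
$H '[{"travel":[0,0,0.005],"dr":[0,0,0]},{"travel":[0,0,0.005],"dr":[0,0,0]}]' >o && $K &&
$H '[{"travel":[0,0,0.005],"dr":[0,0,0]},{"travel":[0,0,0.005],"dr":[0,0,0]}]' >o && $K
```

```text
14.3 [ 0.4618 -0.2865  0.0995] [-0.3 -1.1 -0.5]
14.47 [ 0.4619 -0.2868  0.0981] [ 0.4 -1.2  0.2]
14.63 [ 0.4619 -0.287   0.0967] [ 0.8 -1.3 -0.1]
14.8 [ 0.462  -0.2871  0.0951] [-0.5 -1.3  0.5]
14.97 [ 0.462  -0.2872  0.0934] [ 1.  -0.8  1.6]
15.13 [ 0.462  -0.2873  0.0918] [ 0.4 -1.6  0.6]
15.3 [ 0.4621 -0.2875  0.0905] [-0.7 -0.6  4. ]
```

```bash
H="python3 -m handwheel"; K="python3 ok.py 10"
$H '[{"travel":[0,0,0.004],"dr":[0,0,0]}]' >o && $K &&
$H '[{"travel":[0,0,0.004],"dr":[0,0,0]}]' >o && $K &&
$H '[{"travel":[0,0,0.004],"dr":[0,0,0]}]' >o && $K &&
$H '[{"travel":[0,0,0.004],"dr":[0,0,0]}]' >o && $K
```

```text
15.38 [ 0.4621 -0.2877  0.0902] [-0.9 -1.4  5.6]
15.47 [ 0.4621 -0.2877  0.09  ] [-1.6 -1.   6.3]
15.55 [ 0.4621 -0.2878  0.09  ] [-0.9 -0.5  7. ]
15.63 [ 0.4621 -0.2878  0.0899] [-1.8  0.1  6.9]
```

```bash
H="python3 -m handwheel"; K="python3 ok.py 14"
$H '[{"travel":[0,0,0.006],"dr":[0,0,0]},{"travel":[0,0,0.006],"dr":[0,0,0]}]' >o && $K &&
$H '[{"travel":[0,0,0.008],"dr":[0,0,0]}]' >o && $K &&
$H '[{"travel":[0,0,0.008],"dr":[0,0,0]}]' >o && $K &&
$H '[{"travel":[0,0,0.008],"dr":[0,0,0]}]' >o && $K &&
$H '[{"travel":[0,0,0.01],"dr":[0,0,0]}]' >o && $K &&
$H '[{"travel":[0,0,0.01],"dr":[0,0,0]}]' >o && $K &&
$H '[{"travel":[0,0,0.01],"dr":[0,0,0]}]' >o && $K
```

```text
15.8 [ 0.4622 -0.288   0.0896] [-3.1  1.5  8.4]
15.88 [ 0.4623 -0.2881  0.0894] [-3.   1.4 10. ]
15.97 [ 0.4623 -0.2881  0.0893] [-3.5  1.1 12.3]
16.05 [ 0.4623 -0.2882  0.0892] [-3.4  1.2 11.2]
16.13 [ 0.4624 -0.2882  0.089 ] [-3.   1.  13.1]
16.22 [ 0.4624 -0.2883  0.089 ] [-3.9  1.8 13.6]
16.3 [ 0.4624 -0.2883  0.0889] [-5.1  1.2 13.5]
```

```bash
H="python3 -m handwheel"; K="python3 ok.py 16.5"
$H '[{"travel":[0.002,-0.006,0.01],"dr":[0,0,0]},{"travel":[0,-0.003,0.01],"dr":[0,0,0]}]' >o && $K &&
$H '[{"travel":[0,-0.003,0.0115],"dr":[0,0,0]}]' >o && $K &&
$H '[{"travel":[0,-0.003,0.0115],"dr":[0,0,0]}]' >o && $K &&
$H '[{"travel":[0,-0.003,0.013],"dr":[0,0,0]}]' >o && $K &&
$H '[{"travel":[0,-0.003,0.013],"dr":[0,0,0]}]' >o && $K; python3 -c "
from h import *
tool((.462,-.288,.089))"
```

```text
16.47 [ 0.4622 -0.2882  0.089 ] [-2.2  2.  11.8]
16.55 [ 0.4622 -0.2883  0.0889] [-3.2  2.  15.1]
16.63 [ 0.4621 -0.2883  0.0889] [-2.2  2.1 15.1]
16.72 [ 0.4621 -0.2884  0.0888] [-2.6  2.1 16.4]
16.8 [ 0.4621 -0.2884  0.0888] [-3.5  1.8 15.4]
pos [ 0.4621 -0.2884  0.0888] t 16.8 F [-3.5  1.8 15.4] open 0.312 q [-0.78  0.23  1.79 -0.    1.11 -0.53]
shift frac [ 0.002 -0.001 -0.002] turn frac [ 0.023  0.015 -0.   ]
```

```bash
H="python3 -m handwheel"; K="python3 ok.py 50"
$H '[{"travel":[0,0,0.006],"dr":[0,0,0]},{"travel":[0,0,0],"dr":[0,0,0]},{"travel":[0,0,-0.004],"dr":[0,0,0]},{"travel":[0,0,-0.006],"dr":[0,0,0]}]' >o && $K
$H '[{"travel":[0,0,-0.01],"dr":[0,0,0]},{"travel":[0,0,-0.01],"dr":[0,0,0]},{"travel":[0,0,-0.013],"dr":[0,0,0]},{"travel":[0,0,-0.016],"dr":[0,0,0]},{"travel":[0,0,-0.02],"dr":[0,0,0]},{"travel":[0,0,-0.02],"dr":[0,0,0]}]' >o && $K
$H '[{"travel":[0,0,-0.02],"dr":[0,0,0]},{"travel":[0,0,-0.02],"dr":[0,0,0]},{"travel":[0,0,-0.02],"dr":[0,0,0]},{"travel":[0,0,-0.016],"dr":[0,0,0]},{"travel":[0,0,-0.01],"dr":[0,0,0]}]' >o && $K
python3 -c "
from h import *
tool((.5215,-.0286,.2))"
```

```text
17.13 [ 0.4612 -0.2866  0.089 ] [-0.4 -0.2 -5.1]
17.63 [ 0.4567 -0.2813  0.0969] [-0.1  1.1 -6.7]
18.05 [ 0.4571 -0.2815  0.112 ] [ 0.4 -0.5 -7. ]
pos [ 0.4571 -0.2815  0.112 ] t 18.05 F [ 0.4 -0.5 -7. ] open 0.31 q [-0.77  0.19  1.78  0.    1.17 -0.53]
shift frac [ 1.742  0.002 -0.582] turn frac [-0.004 -0.005 -0.   ]
```

```bash
H="python3 -m handwheel"; K="python3 ok.py 50"
$H '[{"travel":[0,0,-0.02],"dr":[0,0,0]},{"travel":[0,0,-0.03],"dr":[0,0,0]},{"travel":[0,0,-0.04],"dr":[0,0,0]},{"travel":[0,0,-0.05],"dr":[0,0,0]},{"travel":[0,0,-0.05],"dr":[0,0,0]},{"travel":[0,0,-0.05],"dr":[0,0,0]},{"travel":[0,0,-0.05],"dr":[0,0,0]},{"travel":[0,0,-0.05],"dr":[0,0,0]},{"travel":[0,0,-0.05],"dr":[0,0,0]},{"travel":[0,0,-0.05],"dr":[0,0,0]},{"travel":[0,0,-0.04],"dr":[0,0,0]},{"travel":[0,0,-0.03],"dr":[0,0,0]},{"travel":[0,0,-0.015],"dr":[0,0,0]}]' >o && $K
$H '[{"travel":[0.02,0,-0.004],"dr":[0,0,0]},{"travel":[0.04,0,-0.004],"dr":[0,0,0]},{"travel":[0.06,0,-0.004],"dr":[0,0,0]},{"travel":[0.08,0,-0.004],"dr":[0,0,0]},{"travel":[0.08,0,-0.004],"dr":[0,0,0]},{"travel":[0.08,0,-0.004],"dr":[0,0,0]},{"travel":[0.08,0,-0.004],"dr":[0,0,0]},{"travel":[0.08,0,-0.004],"dr":[0,0,0]},{"travel":[0.08,0,-0.004],"dr":[0,0,0]},{"travel":[0.06,0,-0.004],"dr":[0,0,0]},{"travel":[0.04,0,-0.004],"dr":[0,0,0]},{"travel":[0.02,0,-0.004],"dr":[0,0,0]},{"travel":[0,0,-0.004],"dr":[0,0,0]}]' >o && $K
python3 -c "
from h import *
tool((.5215,-.0286,.18))"
```

```text
19.13 [ 0.4575 -0.2821  0.2009] [ 0.5  0.2 -6.4]
20.22 [ 0.4859 -0.1618  0.208 ] [ 0.  -0.5 -7.6]
pos [ 0.4859 -0.1618  0.208 ] t 20.22 F [ 0.  -0.5 -7.6] open 0.311 q [-0.56  0.03  1.75  0.    1.36 -0.31]
shift frac [0.918 0.016 0.191] turn frac [-0.006 -0.008 -0.   ]
```

```bash
H="python3 -m handwheel"; K="python3 ok.py 50"
$H '[{"travel":[0.02,0,0],"dr":[0,0,0]},{"travel":[0.04,0,0],"dr":[0,0,0]},{"travel":[0.06,0,0],"dr":[0,0,0]},{"travel":[0.08,0.005,0],"dr":[0,0,0]},{"travel":[0.1,0.005,0],"dr":[0,0,0]},{"travel":[0.1,0.005,0],"dr":[0,0,0]},{"travel":[0.1,0,0],"dr":[0,0,0]},{"travel":[0.1,0,0],"dr":[0,0,0]},{"travel":[0.1,0,0],"dr":[0,0,0]},{"travel":[0.08,0,0],"dr":[0,0,0]},{"travel":[0.06,0,0],"dr":[0,0,0]},{"travel":[0.03,0,-0.003],"dr":[0,0,0]},{"travel":[0,0,-0.003],"dr":[0,0,0]},{"travel":[0,0,-0.003],"dr":[0,0,0]}]' >o && $K
python3 -c "
from h import *
tool((.5215,-.0286,.15))"
```

```text
21.38 [ 0.5224 -0.0242  0.2094] [-0.4 -0.2 -6.2]
pos [ 0.5224 -0.0242  0.2094] t 21.38 F [-0.4 -0.2 -6.2] open 0.311 q [-0.28  0.06  1.72  0.01  1.37 -0.03]
shift frac [-0.032  0.003  0.396] turn frac [-0.007 -0.01  -0.   ]
```

```bash
H="python3 -m handwheel"; K="python3 ok.py 50"
$H '[{"travel":[-0.016,0.003,0.02],"dr":[0,0,0]},{"travel":[-0.016,0,0.04],"dr":[0,0,0]},{"travel":[0,0,0.05],"dr":[0,0,0]},{"travel":[0,0,0.06],"dr":[0,0,0]},{"travel":[0,0,0.06],"dr":[0,0,0]},{"travel":[0,0,0.06],"dr":[0,0,0]},{"travel":[0,0,0.06],"dr":[0,0,0]},{"travel":[0,0,0.06],"dr":[0,0,0]},{"travel":[0,0,0.05],"dr":[0,0,0]},{"travel":[0,0,0.03],"dr":[0,0,0]},{"travel":[0,0,0.015],"dr":[0,0,0]},{"travel":[0,0,-0.003],"dr":[0,0,0]}]' >o && $K
python3 -c "
from h import *
tool((.5215,-.0286,.105))"
```

```text
22.38 [ 0.5192 -0.0318  0.1235] [ 0.7  0.  -7. ]
pos [ 0.5192 -0.0318  0.1235] t 22.38 F [ 0.7  0.  -7. ] open 0.318 q [-0.29  0.15  1.81  0.    1.2  -0.04]
shift frac [0.024 0.01  0.123] turn frac [-0.016 -0.008 -0.   ]
```

```bash
H="python3 -m handwheel"; K="python3 ok.py 50"
$H '[{"travel":[0.024,0.01,0.02],"dr":[-0.016,-0.008,0]},{"travel":[0,0,0.03],"dr":[0,0,0]},{"travel":[0,0,0.03],"dr":[0,0,0]},{"travel":[0,0,0.015],"dr":[0,0,0]},{"travel":[0,0,-0.003],"dr":[0,0,0]}]' >o && $K
python3 -c "
from h import *
tool((.5215,-.0286,.100))
cv2.imwrite('pics/c9.png',cv2.resize(viewer.camera('side')[150:250,270:400,::-1],None,fx=5,fy=5,interpolation=cv2.INTER_CUBIC))"
```

```text
22.8 [ 0.5233 -0.0283  0.1099] [ 0.3 -0.1 -6.6]
pos [ 0.5233 -0.0283  0.1099] t 22.8 F [ 0.3 -0.1 -6.6] open 0.31 q [-0.28  0.16  1.82 -0.    1.16 -0.03]
shift frac [-0.005 -0.012  0.066] turn frac [ 0.009  0.001 -0.   ]
```

View pics/c9.png

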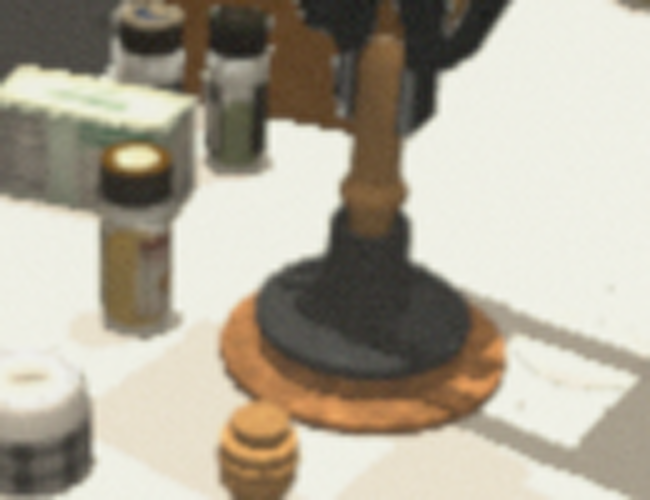

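The press hangs upright from the handle, ~12 mm over the mat and centred on it. Lower slowly to contact.

```bash
cat > hang.py <<'E'
import sys
from bench import ctrl
o=ctrl.get_obs(); print(round(o["time_s"],2),o["eef_pos"].round(4),o["wrist_force"].round(1)); sys.exit(int(o["wrist_force"][2]>-3))
E
H="python3 -m handwheel"; K="python3 hang.py"
$H '[{"travel":[-0.005,-0.01,0.012],"dr":[0,0,0]},{"travel":[0,0,0.012],"dr":[0,0,0]},{"travel":[0,0,0.012],"dr":[0,0,0]},{"travel":[0,0,0.008],"dr":[0,0,0]}]' >o && $K &&
$H '[{"travel":[0,0,0.005],"dr":[0,0,0]},{"travel":[0,0,0.005],"dr":[0,0,0]}]' >o && $K &&
$H '[{"travel":[0,0,0.005],"dr":[0,0,0]},{"travel":[0,0,0.005],"dr":[0,0,0]}]' >o && $K &&
$H '[{"travel":[0,0,0.005],"dr":[0,0,0]},{"travel":[0,0,0.005],"dr":[0,0,0]}]' >o && $K &&
$H '[{"travel":[0,0,0.005],"dr":[0,0,0]},{"travel":[0,0,0.005],"dr":[0,0,0]}]' >o && $K &&
$H '[{"travel":[0,0,0.005],"dr":[0,0,0]},{"travel":[0,0,0.005],"dr":[0,0,0]}]' >o && $K &&
$H '[{"travel":[0,0,0.005],"dr":[0,0,0]},{"travel":[0,0,0.005],"dr":[0,0,0]}]' >o && $K
```

```text
23.18 [ 0.5224 -0.0291  0.1041] [ 0.1 -0.6 -7.1]
23.35 [ 0.5224 -0.0292  0.1024] [-0.3  0.1 -6.3]
23.52 [ 0.5224 -0.0293  0.1007] [-0.  -0.4 -6.5]
23.68 [ 0.5225 -0.0293  0.0991] [-0.3  0.5 -5.7]
23.85 [ 0.5228 -0.0294  0.0977] [ 0.2 -0.4 -4.8]
24.02 [ 0.5234 -0.0295  0.0971] [-3.   0.6  3.9]
```

```bash
H="python3 -m handwheel"
$H '[{"travel":[0,0,-0.004],"dr":[0,0,0]},{"travel":[0,0,-0.004],"dr":[0,0,0]}]' | sed -n '2p;4p'
$H '[{"travel":[0,0,-0.002],"dr":[0,0,0]},{"travel":[0,0,-0.003],"dr":[0,0,0]},{"travel":[0,0,-0.003],"dr":[0,0,0]},{"travel":[0,0,-0.003],"dr":[0,0,0]},{"travel":[0,0,-0.003],"dr":[0,0,0]},{"travel":[0,0,-0.003],"dr":[0,0,0]},{"travel":[0,0,-0.003],"dr":[0,0,0]}]' 0.4 | tail -5
python3 -c "
from h import *
tool((.5225,-.0293,.25))"
```

```text
eef_pos: [0.5234, -0.0295, 0.0983]
wrist_force: [0.2, -0.2, -6.6]
time_s: 24.77
eef_pos: [0.5277, -0.0307, 0.1058]
eef_rot: [0.008, 0.79, 0.613, 0.005]
wrist_force: [-0.1, 0.1, -0.9]
opening: 0.701
pos [ 0.5277 -0.0307  0.1058] t 24.77 F [-0.1  0.1 -0.9] open 0.701 q [-0.28  0.17  1.82 -0.    1.13 -0.03]
shift frac [-0.    -0.018 -0.962] turn frac [ 0.035  0.002 -0.   ]
```

```bash
python3 -m handwheel '[{"travel":[0,-0.018,-0.01],"dr":[0.03,0,0]},{"travel":[0,-0.01,-0.04],"dr":[0,0,0]},{"travel":[0,0,-0.06],"dr":[0,0,0]},{"travel":[0,0,-0.08],"dr":[0,0,0]},{"travel":[0,0,-0.1],"dr":[0,0,0]},{"travel":[0,0,-0.1],"dr":[0,0,0]},{"travel":[0,0,-0.12],"dr":[0,0,0]},{"travel":[0,0,-0.12],"dr":[0,0,0]},{"travel":[0,0,-0.12],"dr":[0,0,0]},{"travel":[0,0,-0.12],"dr":[0,0,0]},{"travel":[0,0,-0.05],"dr":[0,0,0]},{"travel":[0,0,-0.003],"dr":[0,0,0]},{"travel":[0,0,-0.003],"dr":[0,0,0]}]' | tail -5
python3 - <<'E'
from h import *
s=viewer.camera('side');t=viewer.camera('top')
S=cv2.resize(s[90:350,230:430,::-1],None,fx=2,fy=2,interpolation=cv2.INTER_CUBIC)
T=cv2.resize(t[165:295,280:480,::-1],None,fx=2,fy=2,interpolation=cv2.INTER_CUBIC)
c=np.zeros((520,800,3),np.uint8);c[:,:400]=S;c[:260,400:]=T;cv2.imwrite('pics/c10.png',c)
E
```

```text
time_s: 25.85
eef_pos: [0.5224, -0.0291, 0.2585]
eef_rot: [0.002, 0.79, 0.613, 0.001]
wrist_force: [0.7, -0.3, 0.1]
opening: 0.697
```

View pics/c10.png

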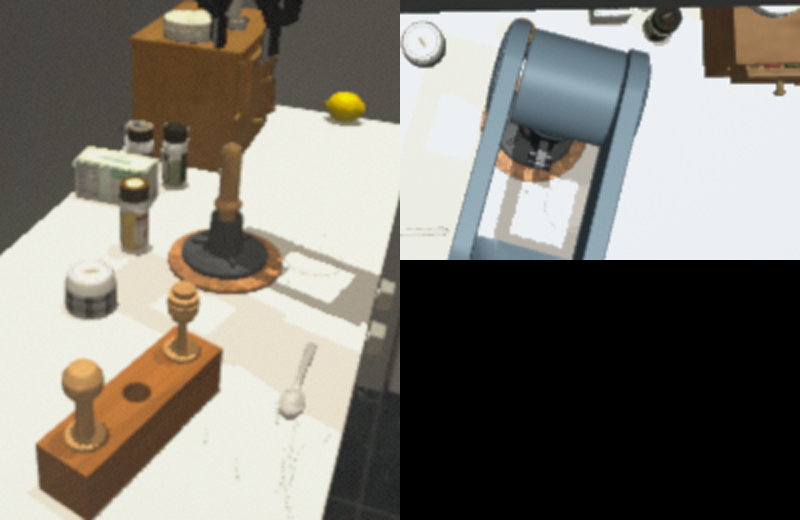

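The press stands on the mat with the handle upright (side crop (230,150)–(225,270)). The gripper is clear above it, and the pestle, dipper, cup and jars stand as they were. I'm handing in.

```bash
python3 -c "
from bench import ctrl
o=ctrl.get_obs();print(o['time_s'],o['wrist_force'].round(1));ctrl.hand_in()"
```

```text
25.95 [-0.4 -0.5  0.2]
the job is handed in; nothing more can be done
```

The press now stands released on the cork mat with its handle wedged in and upright, handed in at about 26 s of the 61 s allowed. I took the handle from the block's middle hole and pushed it down slowly into the socket. I then lifted the press by the handle and set it on the mat.

**Last checks**
- **Pressing force:** it peaked at about 16.4 N, inside the 12 to 18 N that is right. The shank first bit with its tip about 20 mm above the press's underside and went about 1.7 mm deeper.
- **Lift:** the press rose about 11 cm and the wrist carried 6 to 7 N throughout, which matches the press plus handle. The handle held.
- **Final picture:** the handle is upright in the press, and the disc looks wholly on the mat in the side view. The gripper is clear above it, and the pestle, dipper, cup and jars stand as before. In the top view the arm hides most of the mat, so only the side view and the arm's position confirm the centring.

**Things that disagreed or went less than cleanly**
- **Finger height:** in the side view the fingers sat about 24 mm higher than the reported tool height. I corrected for this by regripping about 20 mm lower.
- **Sideways force:** it reached about 5 N during pressing, and I reduced it to about 3 to 4 N before the final press.
- **Release:** at release the wrist again carried the full weight, so the press probably dropped about 1 mm onto the mat.

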